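# Load the disc pack on the bayonet clamping post and hold the cap locked

### The arm

A 6-joint arm with a two-finger parallel gripper is mounted at the origin on a cart in front of the work surface, level with it; the furniture and walls round the work are solid. World frame = base frame: x ahead of the robot, y to its left, z up, the work surface at z = 0. Lengths are in m, angles in rad, forces in N, time in s.
With the tool pointing down it reaches from about 0.275 to 0.825 m from the base axis. Payload 4.9 kg.
Tool frame: the origin (TCP) lies midway between the tips of the shut fingers; the grasp point (between the pads) lies 19 mm behind it (grip_point_offset is the distance from the TCP to the grasp point, in m); z points along the fingers, y is the line along which they close (so a half turn about z gives the same grasp; the last joint's range is limited). The gripper opens to 85 mm and grips with 20 to 120 N. Pads are 22 mm wide; open, the fingers measure 114 mm over their backs; the gripper's body (76 mm by 85 mm) begins 54 mm behind the grasp point. The pads swing forward as they close: fully open they stand 13 mm farther back than shut.
Start: joints at [-1.375, 0.326, -0.193, 1.052, 0, 1.437], TCP at [0.178, -0.52, 0.231] pointing down, gripper open.
Joint ranges: [-2.65, 2.65], [-0.97, 1.79], [-1.3, 1.35], [-1.93, 2.1], [-1.47, 1.37], [-3.14, 3.14]. Speed limits (rad/s): [2.57, 2.57, 3.14, 3.14, 3.14, 3.14].

### API

Orientations are given as a rotation vector (axis times angle).
In Python, from cell import * gives the robot as it stands. Calls block until the motion is done:
- movep(position, orientation): joint-space move of the TCP to a pose.
- move_l(position, velocity=0.15, rot=None, until_force=None): straight line of the TCP; rot=None keeps the orientation; velocity is the mean speed in m/s. With until_force (N) it stops when the force on the tool has changed by that much, and returns True; else False.
- set_joints(angles): joint-space move.
- let_go() and grab(newtons=None): open the fingers fully, or close them until they stop; newtons is the grip in N (None keeps the last).
- sleep(seconds).
- ik(position, orientation): joint angles nearest the present ones, or None.
- get_state(): the state.
- grab_frame(name): name is "scene" or "top" or "wrist"; returns a dict with "img" (384x512x3 uint8, red, green, blue), "fx", "fy", "cx", "cy" (pixels), "cam_to_world" (4x4, takes a point from camera to world coordinates); the wrist camera has in their place "T_tool_cam" (4x4, takes a point from camera to tool coordinates, whose origin is the TCP and whose axes are the flange's). Camera axes: x right, y down, z forward; pixel columns grow to the right and rows downward; lengths in m; the calibration is good to about 2 mm. A picture is of the moment at which its call begins: read the wrist's pose just before it. There is no depth.
A pose or a line that the arm cannot do raises MotionError and nothing moves.
- sign_off(): hands the job in; it is judged then, once.
Trained networks look in the newest picture that a camera, given by its name, has taken for a name from the list of things; names that differ only in an ending like _2 or _b are one class to them, and where a whole thing is asked for, a point or a joint stands for the part that bears it (a point fixed in the world has none). Each returns a list of dicts, best first, with "score" (0 to 1); they miss things now and then, are a little off and sometimes report something else, mostly with a low value. They report only what shows in the picture. A call takes as long as a camera call.
- spot_in(camera, name): "centre" ([column, row] in pixels, amid what is visible of it).
- silhouettes(camera, name): "mask" (384x512 bool, what is visible of it) and "centre" ([column, row] in pixels, amid what is visible of it).
- tip_of(camera, name): "centre" ([column, row] in pixels: a listed point, or the origin of a listed thing).
The state is a dict: "clock": time; "q": joint angles; "joint_velocities": joint speeds; "tau": joint torques, N m; "position": TCP position; "eef_rot": TCP orientation; "contact_force": force on the tool from outside, world axes, zero at the start; "wrist_torque": the same for the moment, N m; "finger_gap": opening from 0.0 (shut) to 1.0 (fully open); "grasp_force": force on a finger pad.
Only numpy, scipy, OpenCV 4.12 (cv2) and the standard library are available. Lean on these libraries where they do the work, as an engineer would, in place of code of your own. Each camera call takes 0.05 s, during which the arm holds its last target. There are 200 camera calls.

### The job

Build the disc pack on the spring-loaded clamping post: lay the wide steel disc flat over the post onto its spring platen, then the narrow disc on top of it. Then put the slotted cap over the cross-pin, push it down against the spring until it is wholly below the pin, twist it a quarter turn (either way) and let the spring lift it until the pin sits in the cap's cross groove. Finish with the gripper still gripping the cap seated like that - do not let go - and leave the brake caliper, the red box and the hex key where they are.

Things in the scene. Friction and masses are not known exactly. Their poses are not given: they have to be found in the camera images.
- post: Fixed clamping post in the middle of the bench, turned up to 30 degrees: dark steel flange 90 x 90 x 8 mm, grey round housing (58 mm across, top 24 mm above the bench), out of it a round spring platen, and through that a fixed 10 mm stem, its rounded end 70 mm above the bench. Origin: on the bench on the stem's axis; z up; own x axis: along the cross-pin.
- pin_mid (a point): Middle of the fixed steel cross-pin through the stem, along the post's own x axis: 8 mm thick, 28 mm long over its round ends. Middle 63 mm, underside 59 mm, top 67 mm above the bench.
- platen_top (a point): Centre of the platen's flat seat (48 mm across, 40 mm above the bench when nothing presses), on the post's axis. A tapered boss 28 mm across and 14 mm high rises from the seat round the stem and centres the discs. The seat moves down with the platen.
- platen (a joint): How far the platen is pressed down, m: 0 at rest (on its upper stop, spring preload 6 N), up to 0.015; spring 600 N/m, so about 9 N at 5 mm and 13 N at 12 mm.
- wide_disc: Loose flat steel ring, 60 mm outside, 34 mm hole, 8 mm thick (about 0.11 kg), lying on the bench nearer the robot than the post. Origin: centre of its underside, z up.
- narrow_disc: Loose flat steel ring, 50 mm outside, 34 mm hole, 8 mm thick (about 0.06 kg), lying on the bench nearer the robot than the post. Origin: centre of its underside, z up.
- cap: Loose dark steel bayonet cap, 20 mm high, about 0.15 kg, lying right way up nearer the robot than the post. Flange 62 mm across, 4 mm thick at the bottom; above it a round knurled rim, 50 mm outside, 38 inside: grip it by the rim, fingertips may rest on the flange. A slot 31 x 13 mm runs right through along its own x axis; the pin passes through it. Origin: centre of underside, z up.
- cap_web (a point): On the cap's axis, 8 mm above its underside: floor of its groove, 12 mm wide along its own y axis, between four ridges reaching 12 mm. Cap underside above the bench: 56 mm when it rests on both discs with the pin in the slot; below 47 mm (platen pressed over 9 mm) it turns free under the pin; 51 mm (platen 5 mm) when seated with the pin in the groove.
- gold_caliper: Bystander: gold brake caliper, 48 x 63 x 41 mm, loose, to be left alone. Origin: centre of its underside.
- red_blister: Bystander: small flat red and white box, 43 x 60 x 16 mm, loose, to be left alone. Origin: centre of its underside.
- hex_key: Bystander: black L-shaped hex key, 32 x 104 x 8 mm, loose, to be left alone. Origin: centre of its underside.

How it is judged:
By the outcome, as a careful person would: the job done as asked, in the order asked, and still so for the second after the job is handed in, while the arm keeps its last pose, push and grip.
It also fails if it takes over 64 s, if anything falls off the work surface, if the arm or the gripper's body presses on something with over 40 N, if the wrist force passes 120 N, or if a joint passes its speed limit or range.

## Working session

There is one attempt and no reset: what is moved stays moved. The work goes in short steps, each a Python script; the robot and the scene stay as the last script left them, time stands still between calls to the robot, and variables do not carry over. Pictures are saved under pics/ and viewed, at most 10 in all, crops included, and the job is handed in when it is done.

```bash
mkdir -p pics; ls
cat > h.py <<'E'
from cell import *
import numpy as np, cv2
from scipy.spatial.transform import Rotation as R
def ray(f,px,T=None):
    T=np.array(f["cam_to_world"]) if T is None else T
    d=np.array([(px[0]-f["cx"])/f["fx"],(px[1]-f["cy"])/f["fy"],1.])
    d=T[:3,:3]@d; return T[:3,3],d/np.linalg.norm(d)
def tri(rays):
    A=0;b=0
    for o,d in rays:
        P=np.eye(3)-np.outer(d,d);A=A+P;b=b+P@o
    x=np.linalg.solve(A,b)
    return x,[np.linalg.norm((np.eye(3)-np.outer(d,d))@(x-o)) for o,d in rays]
def atz(r,z): o,d=r; return o+d*(z-o[2])/d[2]
def save(f,n): cv2.imwrite(f"pics/{n}.png",f["img"][:,:,::-1])
E
python3 - <<'E'
from h import *
print(get_state())
fs={c:grab_frame(c) for c in("scene","top")}
for c in fs: save(fs[c],c+"0")
for n in["post","wide_disc","narrow_disc","cap","gold_caliper","red_blister","hex_key","pin_mid","platen_top","cap_web"]:
    rs=[]
    for c in fs:
        t=tip_of(c,n)[:2]
        print(n,c,[(np.round(i["centre"],1).tolist(),round(i["score"],2),np.round(atz(ray(fs[c],i["centre"]),0),3)[:2]) for i in t])
        if t: rs.append(ray(fs[c],t[0]["centre"]))
    if len(rs)==2: x,e=tri(rs); print("  tri",x.round(4),np.round(e,4))
E
```

```text
cell.py
pics
{'clock': 0.0, 'q': array([-1.37519744e+00,  3.26973005e-01, -1.93590181e-01,  1.05202421e+00,
       -1.89784467e-05,  1.43659282e+00]), 'joint_velocities': array([-0.00265336, -0.00107305, -0.00075358, -0.00104584,  0.00210997,
       -0.0002242 ]), 'tau': array([-5.37520591e-04, -4.43395007e+01,  2.62442136e+01,  1.55252893e-02,
        6.70090458e-05,  6.40005211e-06]), 'position': array([ 0.17800705, -0.51976528,  0.23048361]), 'eef_rot': array([-3.09721025e+00, -5.15413979e-01,  1.16082676e-04]), 'contact_force': array([-0.12582864, -0.05191158,  0.2362511 ]), 'wrist_torque': array([ 0.00269442, -0.02565978, -0.06166752]), 'grasp_force': 0.0, 'finger_gap': 1.0000001436358525}
post scene [([244.3, 202.5], 0.96, array([ 0.594, -0.066]))]
post top [([246.0, 202.8], 0.76, array([ 0.592, -0.062]))]
  tri [ 0.5938 -0.0626 -0.004 ] [0.0015 0.0015]
wide_disc scene [([184.9, 205.2], 0.9, array([ 0.468, -0.008])), ([344.6, 222.5], 0.52, array([ 0.768, -0.225]))]
wide_disc top [([217.9, 252.7], 0.63, array([0.472, 0.004]))]
  tri [ 0.4715  0.0058 -0.0172] [0.0004 0.0004]
narr
[... 957 characters left out ...]
y([ 0.779, -0.22 ]))]
  tri [ 0.7774 -0.2193 -0.0046] [0.0027 0.0027]
pin_mid scene [([244.8, 188.0], 0.56, array([ 0.616, -0.027])), ([346.1, 221.4], 0.32, array([ 0.773, -0.224]))]
pin_mid top [([247.3, 197.0], 0.82, array([ 0.606, -0.065])), ([218.9, 252.1], 0.66, array([0.474, 0.002]))]
  tri [ 0.598  -0.0663  0.0517] [0.0022 0.0022]
platen_top scene [([241.4, 194.7], 0.72, array([ 0.599, -0.041]))]
platen_top top [([247.7, 201.2], 0.8, array([ 0.596, -0.066]))]
  tri [ 0.5896 -0.0665  0.0329] [0.0028 0.0028]
cap_web scene [([200.0, 248.2], 0.7, array([ 0.451, -0.132]))]
cap_web top [([275.8, 259.2], 0.83, array([ 0.458, -0.134]))]
  tri [ 4.543e-01 -1.332e-01 -4.000e-04] [0.0034 0.0034]
```

View pics/scene0.png

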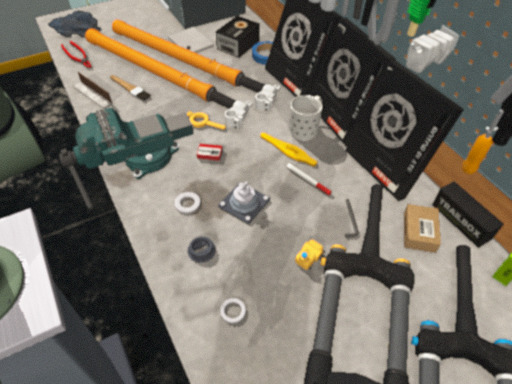

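View pics/top0.png

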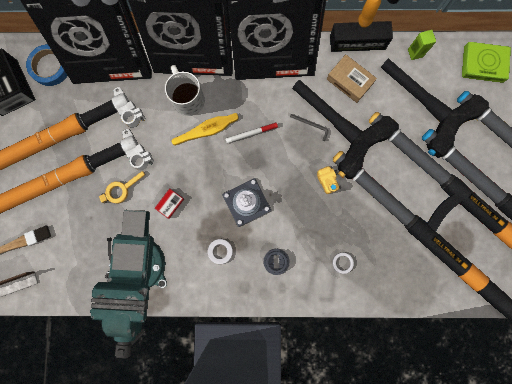

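The scene shows the wide disc at about (187,203), the cap at (202,249), the narrow disc at (233,311) and the post at (244,200). The top view agrees with the networks: (220,251), (276,262), (343,263) and (246,201). Next come wrist views.

```bash
cat >> h.py <<'E'
DOWN=R.from_rotvec([np.pi,0,0])
def rot(yaw): return (R.from_euler('z',yaw)*DOWN).as_rotvec()
def wview():
    s=get_state(); f=grab_frame("wrist")
    T=np.eye(4);T[:3,:3]=R.from_rotvec(s["eef_rot"]).as_matrix();T[:3,3]=s["position"]
    return f,T@np.array(f["T_tool_cam"]),s
E
python3 - <<'E'
from h import *
import pickle
out=[]
for i,(x,y) in enumerate([(.45,-.29),(.45,-.14),(.47,0.0),(.58,-.06)]):
    movep([x-.03,y,.24],rot(0)); f,T,s=wview()
    if i==0: print(np.round(f["T_tool_cam"],4),f["fx"],f["cx"],f["cy"])
    save(f,f"w{i}"); print(i,s["clock"],s["position"].round(4),s["q"].round(2))
    d={}
    for n in["wide_disc","narrow_disc","cap","pin_mid","platen_top","cap_web","post"]:
        t=tip_of("wrist",n)[:1]
        if t and t[0]["score"]>.4:
            p=t[0]["centre"]; d[n]=p;r=ray(f,p,T); print("  ",n,np.round(p,1),round(t[0]["score"],2),atz(r,0).round(4)[:2])
    out.append((f,T,d))
pickle.dump(out,open("w.pkl","wb"))
cv2.imwrite("pics/wm.png",cv2.resize(np.vstack([np.hstack([out[0][0]["img"],out[1][0]["img"]]),np.hstack([out[2][0]["img"],out[3][0]["img"]])])[:,:,::-1],(800,600)))
for n in["wide_disc","narrow_disc","cap","pin_mid","platen_top","cap_web","post"]:
    rs=[ray(f,d[n],T) for f,T,d in out if n in d]
    if len(rs)>1: x,e=tri(rs); print(n,x.round(4),np.round(e,4))
E
```

```text
[[-2.000e-04 -9.459e-01 -3.244e-01  8.310e-02]
 [ 1.000e+00 -3.000e-04  3.000e-04  4.000e-04]
 [-4.000e-04 -3.244e-01  9.459e-01 -1.437e-01]
 [ 0.000e+00  0.000e+00  0.000e+00  1.000e+00]] 317.8011114441344 249.3434625921598 197.40753122076376
0 2.3667 [ 0.4197 -0.2907  0.24  ] [-0.75  0.25 -0.28  1.04 -0.    2.39]
   wide_disc [  1.9 115.3] 0.78 [ 0.4732 -0.0014]
   narrow_disc [252.9 138.1] 0.7 [ 0.4464 -0.2956]
   cap [117.7 134.9] 0.65 [ 0.4503 -0.134 ]
   cap_web [116.2 136.7] 0.57 [ 0.4482 -0.1319]
1 3.4167 [ 0.4204 -0.1399  0.2403] [-0.49  0.12 -0.44  1.01 -0.    2.65]
   wide_disc [129.7 112.7] 0.81 [ 0.4767 -0.0006]
   narrow_disc [378.1 138.2] 0.9 [ 0.4473 -0.2954]
   cap [241.8 135.2] 0.91 [ 0.4507 -0.1316]
   cap_web [243.7 139.2] 0.7 [ 0.4459 -0.1339]
2 4.4417 [4.401e-01 2.000e-04 2.400e-01] [-0.17  0.12 -0.44  1.01 -0.    2.97]
   wide_disc [248.4 129.2] 0.74 [0.4773 0.0007]
   narrow_disc [491.3 155.6] 0.64 [ 0.4458 -0.2962]
   cap [359.1 152.1] 0.87 [ 0.45   -0.1341]
   pin_mid [323.5   3.4] 0.89 [ 0.6082 -0.0786]
   platen_top [318.8   8.4] 0.89 [ 0.6035 -0.074 ]
   
[... 223 characters left out ...]
isc [426.1 235.9] 0.82 [ 0.4468 -0.2957]
   cap [304. 231.] 0.93 [ 0.4541 -0.133 ]
   pin_mid [254.8 129.9] 0.62 [ 0.5859 -0.0674]
   platen_top [254.6 126.7] 0.67 [ 0.5897 -0.0671]
   cap_web [306.2 239.3] 0.74 [ 0.442  -0.1366]
   post [252.4 126.2] 0.78 [ 0.5903 -0.0645]
wide_disc [ 4.752e-01 -4.000e-04 -8.000e-04] [0.0021 0.0014 0.0023 0.0016]
narrow_disc [ 4.466e-01 -2.955e-01  3.000e-04] [0.0002 0.0007 0.0008 0.0003]
cap [ 0.4507 -0.1332 -0.0021] [0.0007 0.0017 0.0018 0.0022]
pin_mid [ 0.5939 -0.066   0.0634] [0.0004 0.0004]
platen_top [ 0.5946 -0.0662  0.042 ] [0.0003 0.0003]
cap_web [ 0.4488 -0.1352  0.0113] [0.0016 0.0016 0.0014 0.0014]
post [ 0.5906 -0.0649  0.0047] [0.0005 0.0005]
```

View pics/wm.png

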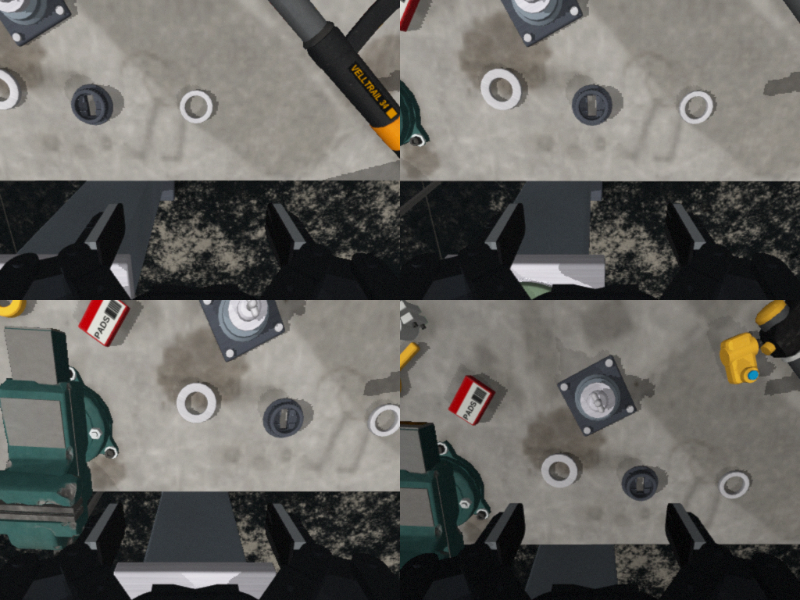

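The mosaic shows the slot of the cap running nearly along world x, and the post flange turned about 30°. Next I take closer wrist views of the post, cap and discs from directly above.

Run:
```python
from h import *
import pickle
out=[]
for i,(n,x,y,z) in enumerate([("post",.594,-.066,.2),("post",.594,-.066,.14),("narrow_disc",.4466,-.2955,.13),("cap",.4507,-.1335,.13),("wide_disc",.4755,0,.13)]):
    movep([x,y,z],rot(0)); f,T,s=wview(); out.append((n,f,T))
    print(n,s["clock"],s["position"].round(4))
    for m in([n] if n!="post" else["pin_mid","platen_top","post"])+(["cap_web"] if n=="cap" else []):
        t=tip_of("wrist",m)[:1]
        if t: p=t[0]["centre"]; r=ray(f,p,T); print("  ",m,np.round(p,1),round(t[0]["score"],2),atz(r,dict(pin_mid=.063,platen_top=.04,cap_web=.008).get(m,0)).round(4)[:2])
    if n!="post":
        for c in silhouettes("wrist",n)[:1]:
            k=max(cv2.findContours(c["mask"].astype(np.uint8),cv2.RETR_EXTERNAL,cv2.CHAIN_APPROX_NONE)[0],key=cv2.contourArea)
            pz=0.004
            P=np.array([atz(ray(f,q,T),pz)[:2] for q in k[:,0]],np.float32)
            print("  sil",c["score"],np.round(cv2.minEnclosingCircle(P),4) if 0 else (np.round(cv2.fitEllipse(P)[0],4),np.round(cv2.fitEllipse(P)[1],4)))
pickle.dump(out,open("c.pkl","wb"))
a=[out[0][1]["img"],out[1][1]["img"],out[3][1]["img"],out[4][1]["img"]]
cv2.imwrite("pics/cm.png",cv2.resize(np.vstack([np.hstack(a[:2]),np.hstack(a[2:])])[:,:,::-1],(800,600),interpolation=cv2.INTER_AREA))
```

```text
post 6.1583 [ 0.5935 -0.0657  0.1988]
   pin_mid [248.7 187.7] 0.72 [ 0.5898 -0.0656]
   platen_top [247.9 175.9] 0.62 [ 0.5947 -0.0647]
   post [245.8 169.6] 0.83 [ 0.5911 -0.0622]
post 6.7083 [ 0.5929 -0.0657  0.1401]
   pin_mid [247.8 208.5] 0.81 [ 0.5913 -0.065 ]
   platen_top [247.5 194. ] 0.58 [ 0.595  -0.0647]
   post [247.7 185.2] 0.73 [ 0.5903 -0.0646]
narrow_disc 7.9667 [ 0.4473 -0.2951  0.1303]
   narrow_disc [248.5 183.3] 0.76 [ 0.45   -0.2948]
  sil 0.78 (array([ 0.4486, -0.2931]), array([0.0487, 0.0502]))
cap 8.8083 [ 0.4515 -0.1334  0.1303]
   cap [250.  188.8] 0.87 [ 0.4489 -0.1346]
   cap_web [251.4 191.7] 0.92 [ 0.4488 -0.1358]
  sil 0.55 (array([ 0.4513, -0.1361]), array([0.0602, 0.0605]))
wide_disc 9.6083 [ 4.757e-01 -2.000e-04  1.299e-01]
   wide_disc [252.7 187.1] 0.64 [ 0.4748 -0.0037]
  sil 0.73 (array([ 0.4743, -0.0026]), array([0.0584, 0.0591]))
```

View pics/cm.png

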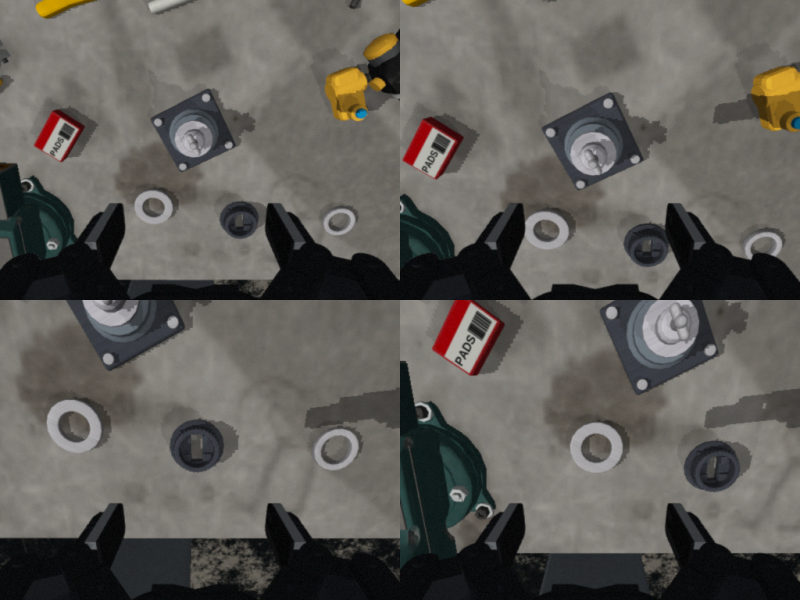

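The four views show the post at (193,140) and (593,155) in the mosaic, the cap at (196,446) and the wide disc at (597,447). I need the pin and slot angles, so I'll enlarge crops.

Run:
```python
import pickle,cv2,numpy as np
o=pickle.load(open("c.pkl","rb"))
def c(i,u,v,h=44): return cv2.resize(o[i][1]["img"][v-h:v+h,u-h:u+h,::-1],(400,400),interpolation=cv2.INTER_CUBIC)
cv2.imwrite("pics/crop.png",np.hstack([c(1,248,200),c(3,251,188)]))
```

```text
(no output)
```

View pics/crop.png

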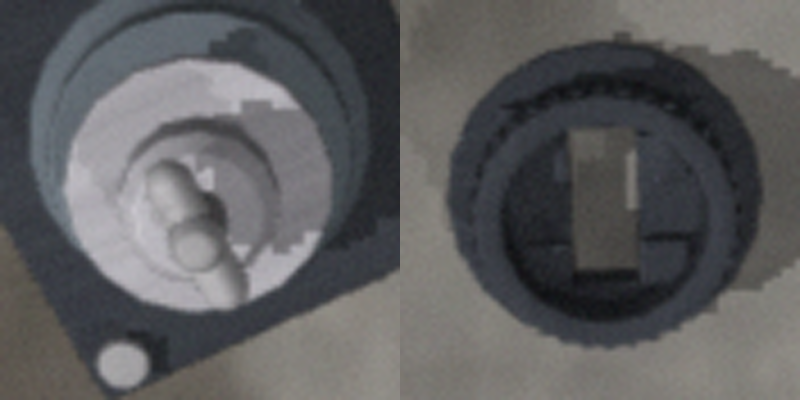

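Run:
```python
from h import *
import pickle
o=pickle.load(open("c.pkl","rb")); _,f,T=o[1]
cp=lambda u,v:(204+u/4.545,156+v/4.545)
W=lambda p,z:atz(ray(f,p,T),z)[:2]
print("stem",W(cp(195,244),.066),"platen",W(cp(198.5,185),.04))
a,b=W(cp(163,177),.063),W(cp(229,285),.063); print("pin yaw",np.degrees(np.arctan2(*(a-b)[::-1])),(a+b)/2)
B=[W(p,.010) for p in[(271,132),(188,162.6),(230,235.5),(301,205)]]
print("bolts centre",np.mean(B,0),[np.degrees(np.arctan2(*(B[i]-B[j])[::-1]))for i,j in[(1,2),(0,3),(1,0),(2,3)]])
_,f,T=o[3]; cc=lambda u,v:(207+(u-400)/4.545,144+v/4.545)
for e in([(573,128),(575,270)],[(638,132),(637,270)]):
  a,b=W(cc(*e[0]),.004),W(cc(*e[1]),.004); print("slot",np.degrees(np.arctan2(*(a-b)[::-1])),a,b)
print("flange c",W(cc(605,195),.003), "rim c",W(cc(605,207),.02))
```

```text
stem [ 0.59152852 -0.06437581] platen [ 0.59269098 -0.0648114 ]
pin yaw 29.644749463580595 [ 0.59251405 -0.06459   ]
bolts centre [ 0.59310274 -0.06457022] [np.float64(26.64985518001871), np.float64(23.652874669234098), np.float64(110.14570822488393), np.float64(115.1457743610098)]
slot 0.616494690924465 [ 0.46541635 -0.1302357 ] [ 0.43636038 -0.13054835]
slot 0.26292753046878253 [ 0.46463724 -0.14274984] [ 0.43637172 -0.14287955]
flange c [ 0.45164823 -0.13645974] rim c [ 0.45452647 -0.13628407]
```

```bash
cat >> h.py <<'E'
def sil(n,f,T,z):
    c=silhouettes("wrist",n)[0]
    k=max(cv2.findContours(c["mask"].astype(np.uint8),cv2.RETR_EXTERNAL,cv2.CHAIN_APPROX_NONE)[0],key=cv2.contourArea)
    P=np.array([atz(ray(f,q,T),z)[:2] for q in k[:,0]],np.float32)
    return np.array(cv2.fitEllipse(P)[0])
def st(m):
    s=get_state(); print(m,round(s["clock"],2),s["position"].round(4),"F",s["contact_force"].round(1),"gap",round(s["finger_gap"],3),"gf",round(s["grasp_force"],1)); return s
def pick(n,xy,z,y1,y2,newt):
    """centre the round thing with a grip at yaw y1, then take it at y2"""
    movep([*xy,.06],rot(y1)); move_l([*xy,z],.15); grab(20); c=st("grip1")["position"]; let_go()
    move_l([*xy,.06],.2); movep([*xy,.13],rot(y2)); f,T,s=wview(); print("seen",n,sil(n,f,T,.004).round(4))
    move_l([*xy,z],.2); grab(newt); st("grip2")
E
python3 - <<'E'
from h import *
pick("wide_disc",[.4745,-.0028],-.002,np.pi/2,0,50)
move_l([.4745,-.0028,.13],.2); st("up")
E
```

```text
grip1 12.12 [ 0.4756 -0.0029 -0.0005] F [-2.   0.2  7.7] gap 0.682 gf 19.8
seen wide_disc [ 0.4744 -0.0024]
grip2 15.7 [ 0.4757 -0.0029  0.    ] F [-2.7  1.5 12.9] gap 0.662 gf 50.0
up 16.51 [ 0.4739 -0.0027  0.1294] F [-0.8  0.2 -1.5] gap 0.661 gf 53.2
```

```bash
cat >> h.py <<'E'
POST=np.array([.5935,-.065])
def go(xy,z,yaw):
    """move above, correcting the servo offset seen"""
    movep([*xy,z],rot(yaw)); e=np.array(xy)-get_state()["position"][:2]; c=np.array(xy)+e
    move_l([*c,z],.1); st("above"); return c
E
python3 - <<'E'
from h import *
c=go(POST,.1,0)
print(move_l([*c,.038],.06,until_force=5)); s=st("down")
if s["position"][2]<.043:
    let_go(); st("open"); move_l([*c,.13],.2)
    f,T,s=wview(); save(f,"pw"); cv2.imwrite("pics/pwc.png",cv2.resize(f["img"][120:280,150:350,::-1],(600,480)))
    print(s["clock"],sil("wide_disc",f,T,.044))
E
```

```text
above 17.37 [ 0.5944 -0.0645  0.1003] F [ 0.1 -0.3 -0.5] gap 0.651 gf 53.2
True
down 18.35 [ 0.5942 -0.065   0.0382] F [ 0.6 -0.1  5. ] gap 0.653 gf 54.1
open 18.76 [ 0.5927 -0.0646  0.037 ] F [-0.5 -0.2 -0.3] gap 1.0 gf 0.0
19.375 [ 0.59268284 -0.06565856]
```

View pics/pwc.png

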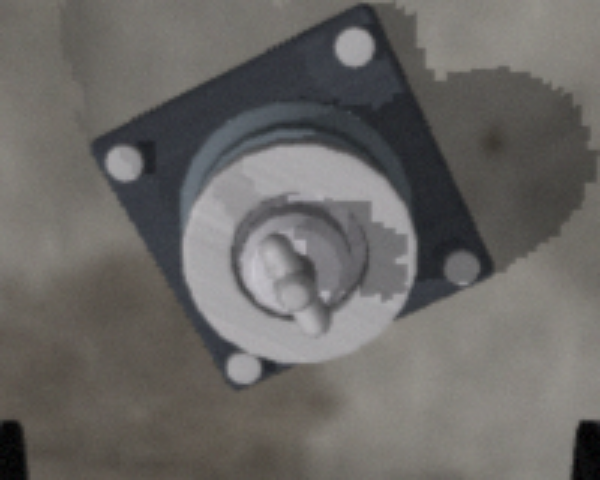

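The wide disc lies flat and centred on the platen, at crop (300,250), with the pin at (290,280). Next is the narrow disc.

Run:
```python
from h import *
xy=[.4485,-.2938]
pick("narrow_disc",xy,.004,np.pi/2,0,50)
move_l([*xy,.12],.2); s=st("up")
if s["finger_gap"]>.45:
    c=go(POST,.115,0)
    print(move_l([*c,.047],.06,until_force=5)); s=st("down")
```

```text
grip1 22.59 [ 0.4534 -0.2968  0.0072] F [ 5.6  0.1 10.1] gap 0.001 gf 4.7
seen narrow_disc [ 0.4266 -0.2971]
grip2 26.41 [ 0.4519 -0.2971  0.0079] F [-1.2 -0.5 20.3] gap 0.002 gf 10.2
up 27.14 [ 0.448  -0.2933  0.1192] F [-0.  -0.4 -0.7] gap 0.001 gf 0.0
```

The fingers passed over the disc, so I need to grip lower. I'll find the disc again.

Run:
```python
from h import *
let_go(); f,T,s=wview(); save(f,"n2")
for n in["narrow_disc"]:
    print([(np.round(c["centre"]),c["score"]) for c in silhouettes("wrist",n)],sil(n,f,T,.004), [ (np.round(t["centre"],1),round(t["score"],2),atz(ray(f,t["centre"],T),0).round(4)) for t in tip_of("wrist",n)]); st("")
cv2.imwrite("pics/n2c.png",f["img"][60:384,:,::-1])
```

```text
[(array([263., 199.]), 0.56)] [ 0.42695406 -0.30652222] [(array([264.5, 213.4]), 0.71, array([ 0.4261, -0.3079,  0.    ]))]
 28.12 [ 0.4485 -0.2938  0.1201] F [ 0.3 -0.1  0. ] gap 0.999 gf 0.0
```

View pics/n2c.png

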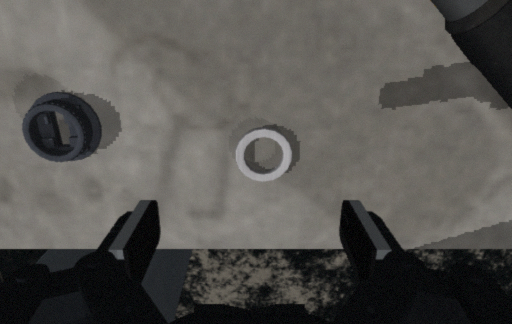

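The disc lies flat at (264,215). I'll grip it lower.

Run:
```python
from h import *
xy=[.428,-.307]
movep([*xy,.05],rot(0)); move_l([*xy,-.002],.15); grab(50); st("grip")
move_l([*xy,.06],.2); s=st("up")
if s["finger_gap"]>.45:
    c=go(POST,.115,0)
    print(move_l([*c,.044],.06,until_force=5)); s=st("down")
```

```text
grip 29.49 [ 4.288e-01 -3.076e-01 -2.000e-04] F [-0.7  2.7 10.8] gap 0.551 gf 49.4
up 29.95 [ 0.4285 -0.3075  0.0607] F [-1.4  0.1 -0.7] gap 0.551 gf 51.4
above 31.34 [ 0.5941 -0.0653  0.1148] F [-0.4  0.5 -0.5] gap 0.546 gf 51.4
True
down 32.45 [ 0.5939 -0.064   0.0448] F [-0.3 -0.6  5.1] gap 0.551 gf 52.1
```

```bash
sed -i 's/f,T,s=wview(); print("seen"/f,T,s=wview(); save(f,"seen_"+n); print("seen"/' h.py
python3 - <<'E'
from h import *
let_go(); move_l([*POST,.13],.25)
f,T,s=wview(); a=f["img"][120:260,165:335]
print("narrow",sil("narrow_disc",f,T,.052),s["clock"])
xy=[.4525,-.1365]
pick("cap",xy,.001,np.pi/2,0,80)
move_l([*xy,.12],.2); st("up")
b=cv2.imread("pics/seen_cap.png")[120:260,165:335]
cv2.imwrite("pics/nc.png",cv2.resize(np.hstack([a[:,:,::-1],b]),(800,330),interpolation=cv2.INTER_CUBIC))
E
```

```text
narrow [ 0.59157807 -0.06461311] 33.4083
grip1 36.06 [ 0.4532 -0.1369  0.002 ] F [0.4 0.5 5.1] gap 0.567 gf 20.2
seen cap [ 0.4525 -0.1359]
grip2 39.71 [ 0.4534 -0.1368  0.0028] F [-2.5  0.6 14.4] gap 0.556 gf 79.8
up 40.45 [ 0.452  -0.1363  0.1194] F [-0.2 -0.3 -1.4] gap 0.557 gf 82.3
```

View pics/nc.png

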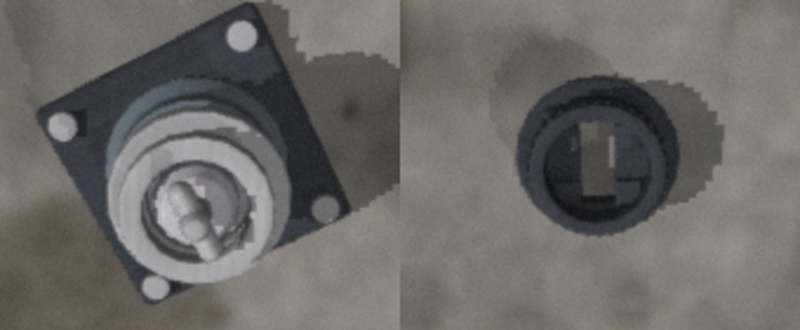

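Both discs are stacked at crop (195,195), the pin at about 27°, and the cap slot at yaw ≈ 0 at (597,160). Next I put the cap over the pin.

```bash
sed -i 's/^POST=.*/POST=np.array([.5935,-.0654])/' h.py
python3 - <<'E'
from h import *
y=np.radians(27)
c=go(POST,.1,y)
print(move_l([*c,.053],.05,until_force=4)); st("contact")
E
```

```text
above 41.38 [ 0.5943 -0.0668  0.1001] F [-0.3  0.3 -0.9] gap 0.555 gf 82.3
True
contact 42.17 [ 0.5939 -0.0654  0.0567] F [0.9 0.1 3.3] gap 0.554 gf 82.9
```

Run:
```python
from h import *
c=np.array([.5935,-.0654])
move_l([*c,.0445],.04); s=st("pushed")
z=.0445
if s["position"][2]>.0455:
    z-=s["position"][2]-.0448; move_l([*c,z],.03); st("more")
print("zcmd",z)
```

```text
pushed 42.63 [ 0.594  -0.0654  0.0455] F [-1.3  1.3  9.3] gap 0.556 gf 83.5
zcmd 0.0445
```

Run:
```python
from h import *
c=np.array([.5935,-.0654])
for z in(.0435,.0425,.0415):
    move_l([*c,z],.02); s=st(z)
    if s["contact_force"][2]>12: break
```

```text
0.0435 42.88 [ 0.594  -0.0654  0.0448] F [-2.1  1.4 10.1] gap 0.557 gf 83.7
0.0425 43.13 [ 0.594  -0.0654  0.0439] F [-2.3  1.8 11.4] gap 0.555 gf 83.8
0.0415 43.38 [ 0.5941 -0.0654  0.0438] F [-5.   2.  17.9] gap 0.554 gf 84.4
```

Run:
```python
from h import *
c=np.array([.5935,-.0654])
move_l([*c,.0425],.02); st("z")
for d in(20,40,65,90):
    movep([*c,.0425],rot(np.radians(27+d))); s=st(d); print(s["wrist_torque"].round(2),np.degrees(s["q"][5]).round(1))
    if abs(s["wrist_torque"][2])>1.2: break
```

```text
z 43.63 [ 0.5941 -0.0654  0.0441] F [-2.6  1.  12.2] gap 0.554 gf 83.7
20 44.06 [ 0.5948 -0.0647  0.0442] F [-1.1  3.6 11.9] gap 0.554 gf 83.7
[0.6  0.24 0.15] 119.6
40 44.48 [ 0.5946 -0.0647  0.0441] F [-1.4  1.8 10.8] gap 0.555 gf 83.7
[0.62 0.36 0.14] 99.6
65 44.98 [ 0.5949 -0.0653  0.0442] F [-0.3  1.9 11.1] gap 0.554 gf 83.7
[0.3  0.25 0.16] 74.6
90 45.48 [ 0.5954 -0.0657  0.0444] F [-0.1  0.2 10.7] gap 0.559 gf 83.7
[0.08 0.12 0.19] 49.6
```

Run:
```python
from h import *
z=.0425; y=rot(np.radians(117))
while z<.056:
    z+=.0015 if z<.049 else .001
    move_l([.5928,-.0652,z],.03); s=st(round(z,4))
    if s["contact_force"][2]<-1: break
```

```text
0.044 45.73 [ 0.5953 -0.0657  0.0461] F [1.6 1.3 9.3] gap 0.555 gf 83.6
0.0455 45.98 [ 0.5953 -0.0657  0.0475] F [0.9 0.9 9.2] gap 0.555 gf 83.5
0.047 46.23 [ 0.5953 -0.0657  0.0488] F [1.1 0.2 8.4] gap 0.556 gf 83.4
0.0485 46.48 [ 0.5953 -0.0657  0.0503] F [2.2 1.  8.5] gap 0.552 gf 83.3
0.05 46.73 [ 0.5953 -0.0657  0.0516] F [2.8 0.2 6.3] gap 0.555 gf 83.3
0.051 46.98 [ 0.5952 -0.0656  0.0523] F [ 4.1 -0.8  6.6] gap 0.551 gf 83.2
0.052 47.23 [ 0.5946 -0.0654  0.0529] F [4.4 1.4 5.4] gap 0.549 gf 83.1
0.053 47.48 [ 0.594  -0.0653  0.0537] F [ 3.8 -0.6  6.3] gap 0.557 gf 83.2
0.054 47.73 [ 0.5938 -0.0653  0.0541] F [5.2 1.2 0.6] gap 0.552 gf 83.4
0.055 47.98 [ 0.5937 -0.0653  0.0543] F [ 8.1 -0.6 -2.8] gap 0.554 gf 84.5
```

Run:
```python
from h import *
move_l([.5938,-.0653,.0547],.02); sleep(.3); st("seat")
f=grab_frame("wrist");g=grab_frame("scene")
a=f["img"][130:384,90:410,::-1]; b=g["img"][120:280,160:360,::-1]
cv2.imwrite("pics/fin.png",np.hstack([cv2.resize(a,(400,318)),cv2.resize(b,(400,318),interpolation=cv2.INTER_CUBIC)]))
```

```text
seat 48.53 [ 0.5937 -0.0653  0.0543] F [ 5.9 -0.2 -3.2] gap 0.55 gf 84.8
```

View pics/fin.png

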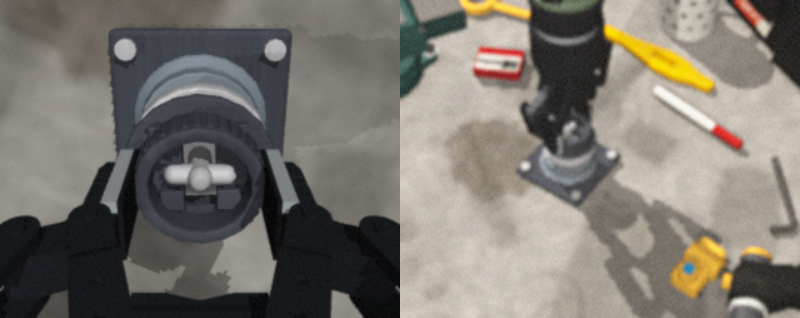

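The wrist view shows the pin at (200,175) lying across the slot, inside the cap's cross groove. The gripper is still holding the rim, and the bystanders look unmoved.

```bash
python3 -c "
from h import *
st('');print(sign_off())"
```

```text
48.63 [ 0.5938 -0.0653  0.0543] F [ 5.  -0.2 -2.6] gap 0.557 gf 84.8
the job is handed in; nothing more can be done
None
```

The job is handed in at 48.6 s: wide disc, then narrow disc on the post, and the cap pushed down, turned a quarter and seated with the pin in its cross groove, still gripped; the bystanders look unmoved in the last scene picture.

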